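# Count along the divider rack and push the carton into the third gap

## Robot

A 6-joint arm with a two-finger parallel gripper is mounted at the origin on a cart in front of the work surface, level with it; the furniture and walls round the work are solid. World frame = base frame: x ahead of the robot, y to its left, z up, the work surface at z = 0. Lengths are in m, angles in degrees, forces in N, time in s.
With the tool pointing down it reaches from about 0.4 to 0.825 m from the base axis. Payload 7 kg.
Tool frame: the origin (TCP) lies at the very end of the fingers, on their centre line; the grasp point (between the pads) lies 19 mm behind it; z points along the fingers, y is the line along which they close (so a half turn about z gives the same grasp; the last joint's range is limited). The gripper opens to 88 mm and grips with 3 to 60 N. Pads are 19 mm wide; open, the fingers measure 130 mm over their backs; the gripper's body (78 mm by 193 mm) begins 47 mm behind the grasp point.
Start: joints at [90.304, 20.546, 0.682, 0, -70.136, -16.507], TCP at [0.188, 0.648, 0.19] pointing down, gripper open.
Joint ranges: [-176.03, 176.03], [-82.01, 121.73], [-58.28, 71.71], [-173.87, 95.51], [-174.79, -0.11], [-173.66, 173.66]. Speed limits (degrees/s): [136.94, 136.94, 172.46, 180, 180, 180].

## Interface

Orientations are given as [roll, pitch, yaw] about the fixed x, y, z axes, in that order (R = Rz(yaw) Ry(pitch) Rx(roll)).
In Python, from plant import r gives the robot as it stands. The module is installed in compiled form; this text tells all that it offers.
- The arm moves only by the tool jog_arm, never from a script. Its arguments are lists of equal length, an entry for each row: "travel": the shift along the tool's x, y, z each as a share of 50 cm, from -1 to 1, a list of three; "dr": the turn, a rotation vector about the tool's x, y, z each as a share of 360 degrees, from -1 to 1, a list of three; "claw": the opening, from 0 (shut) to 1 (fully open). A call has exactly 10 rows; each row is the pose to reach, as a shift and turn from the pose commanded when the call began, along the tool's axes at that moment, turning the shorter way round; what a row does not reach only later rows make up. A row lasts 1/8 s, in which the tool goes at most 62.5 mm and 10.7 degrees, less where a joint would pass 70% of its speed; a pose out of reach is approached as far as the arm can. A call with a number of a shift or a turn outside -1 to 1 is refused whole. A call with a gripper value outside its range is refused whole. The fingers move at their own pace and stop on an object; "newtons" is the grip in N (left out, the last holds). Time passes only in rows, so rows that repeat a pose let the fingers close, or fill a call up. It gives the time, the measured TCP pose, the force, the opening and the grip force at its end, in the units of the state.
- r.get_state(): the state, without advancing time (a new reading comes with each control period).
- r.capture(name): name is "scene" or "top"; returns a dict with "pixels" (480x640x3 uint8, red, green, blue), "range_z" (480x640 float32, m along the optical axis (not along the pixel's ray), 0 where there is no reading), "fx", "fy", "cx", "cy" (pixels), "dist_coeffs" ([k1, k2, p1, p2, k3] as OpenCV has them; the pictures are not rectified), "position" and "attitude" of the camera in the world. Camera axes: x right, y up, looking along -z (the intrinsics and any distortion apply to the point x, -y, -z); pixel columns grow to the right and rows downward; lengths in m; the calibration is good to about 2 mm. A picture is of the moment at which its call begins.
- r.close_job(): hands the job in; it is judged then, once.
Trained networks look in the newest picture that a camera, given by its name, has taken for a name from the list of things; names that differ only in an ending like _2 or _b are one class to them, and where a whole thing is asked for, a point or a joint stands for the part that bears it (a point fixed in the world has none). Each returns a list of dicts, best first, with "conf" (0 to 1); they miss things now and then, are a little off and sometimes report something else, mostly with a low value. They report only what shows in the picture. A call takes as long as a camera call.
- r.boxes_of(name, camera): "extent" ([left, top, right, bottom] in pixels, round what is visible of it).
- r.regions_of(name, camera): "pixels" (480x640 bool, what is visible of it) and "extent" ([left, top, right, bottom] in pixels, round what is visible of it).
- r.tip_of(name, camera): "at" ([column, row] in pixels: a listed point, or the origin of a listed thing).
The state is a dict: "time_s": time; "joints": joint angles; "qd": joint speeds; "joint_torque": joint torques, N m; "tcp_pos": TCP position; "eef_rot": TCP orientation; "contact_force": force on the tool from outside, world axes, zero at the start; "moment": the same for the moment, N m; "gripper_width": finger opening in m; "gripper_force": force on a finger pad.
Only numpy, scipy, OpenCV 4.12 (cv2) and the standard library are available. Lean on these libraries where they do the work, as an engineer would, in place of code of your own. Each camera call takes 0.05 s, during which the arm holds its last target. There are 200 camera calls.

## Task

Starting at the end of the divider rack that has the pin with the knob, run a fingertip along the rail on top to count the gaps, touching the rail above the first, the second and the third gap in turn and no further. Then push the carton that stands in front of the rack into that third gap with the fingers until it is fully home against the backboard and square in the gap. Only push it: do not lift or tip it, leave the other things where they are, and take the hand away at the end.

Things in the scene. Friction and masses are not known exactly. Their poses are not given: they have to be found in the camera images.
- rack: plywood rack fixed to the bench: 7 dividers (5 mm thick, 44 high, 63 apart) make 6 gaps 58 mm wide, a to f from left (+y) to right, open at top and front, floor is the bench; c, d empty. Origin at bench height, mid-row; y along the row to the left, x to the back. Divider fronts at x=-31 mm, backboard face at x=+22 mm, gap centres at y = 157.5, 94.5, 31.5, -31.5, -94.5, -157.5 mm
- tall_end: end block of the rack with a steel pin and a round black knob on it, 99 mm high in all, 15 mm behind the block's middle; block 50x20x44 mm, fixed just outside the last divider, at the left or the right end of the row. Origin: middle of its underside, axes as the rack's. The gap next to it is the first gap
- carton: cardboard carton of a lamp holder, 46x53x56 mm high, 0.05 to 0.12 kg, standing loose on the bench in front of the rack. Origin: middle of its underside, z up. Its y axis is the 53 mm side and starts pointing roughly into the gaps (along the rack's x, within 0.3 rad), so that its 46 mm side (its x) lies across a 58 mm gap
- rail_a: the piece of the rail above gap a (number 1 from the left). The rail is a flat aluminium strip, 18 mm wide, lying level on the backboard along the whole row, its top 66 mm above the bench, rigid. Each piece is 63 mm long and the pieces meet in line with the dividers. Origin: middle of this piece's top face; axes as the rack's
- rail_b: the piece of the rail above gap b (number 2 from the left). The rail is a flat aluminium strip, 18 mm wide, lying level on the backboard along the whole row, its top 66 mm above the bench, rigid. Each piece is 63 mm long and the pieces meet in line with the dividers. Origin: middle of this piece's top face; axes as the rack's
- rail_c: the piece of the rail above gap c (number 3 from the left). The rail is a flat aluminium strip, 18 mm wide, lying level on the backboard along the whole row, its top 66 mm above the bench, rigid. Each piece is 63 mm long and the pieces meet in line with the dividers. Origin: middle of this piece's top face; axes as the rack's
- rail_d: the piece of the rail above gap d (number 4 from the left). The rail is a flat aluminium strip, 18 mm wide, lying level on the backboard along the whole row, its top 66 mm above the bench, rigid. Each piece is 63 mm long and the pieces meet in line with the dividers. Origin: middle of this piece's top face; axes as the rack's
- rail_e: the piece of the rail above gap e (number 5 from the left). The rail is a flat aluminium strip, 18 mm wide, lying level on the backboard along the whole row, its top 66 mm above the bench, rigid. Each piece is 63 mm long and the pieces meet in line with the dividers. Origin: middle of this piece's top face; axes as the rack's
- rail_f: the piece of the rail above gap f (number 6 from the left). The rail is a flat aluminium strip, 18 mm wide, lying level on the backboard along the whole row, its top 66 mm above the bench, rigid. Each piece is 63 mm long and the pieces meet in line with the dividers. Origin: middle of this piece's top face; axes as the rack's
- bay_c (a point): point on the bench in gap c (number 3 from the left) where the middle of the carton's underside is when the carton is fully home against the backboard (26.5 mm in front of it); axes as the rack's. Home, the carton's front stands about level with the front noses of the dividers
- bay_d (a point): point on the bench in gap d (number 4 from the left) where the middle of the carton's underside is when the carton is fully home against the backboard (26.5 mm in front of it); axes as the rack's. Home, the carton's front stands about level with the front noses of the dividers
- spool: white spool of line, 53 mm diameter, 50 mm high, standing in gap a; loose, leave it alone. Origin: middle of its underside
- plug_box_a: small carton 26x27x34 mm standing in gap b; loose, leave it alone. Origin: middle of its underside
- plug_box_b: small carton 26x35x26 mm in gap e; loose, leave it alone. Origin: middle of its underside
- grommet: black rubber grommet, 23 mm diameter, 11 mm high, in gap f; loose, leave it alone. Origin: middle of its underside
- glasses_case: dark spectacle case 56x158x42 mm lying on the bench to the left; loose, leave it alone. Origin: middle of its underside
- pipe_cap: white pipe cap, 68 mm diameter, 38 mm high, on the bench to the left; loose, leave it alone. Origin: middle of its underside
- strap_roll: roll of perforated strap, 69 mm diameter, 19 mm high, on the bench at the back right; loose, leave it alone. Origin: middle of its underside

How it is judged:
By the outcome, as a careful person would: the job done as asked, in the order asked, and still so for the second after the job is handed in, with the robot touching nothing.
It also fails if it takes over 72 s, if anything falls off the work surface, if the arm or the gripper's body presses on something with over 40 N, if the wrist force passes 120 N, or if a joint passes its speed limit or range.

## Working session

There is one attempt and no reset: what is moved stays moved. The work goes in short steps, Python scripts to look and compute and a tool call to move; the robot and the scene stay as the last step left them, time stands still between calls to the robot, and variables do not carry over. Pictures are saved under pics/ and viewed, at most 10 in all, crops included, and the job is handed in when it is done.

Besides the shell and the picture viewer there is one more tool, called after ">>>" as name(argument=value, ...) on one line, values as JSON. jog_arm: Moves the arm, as the interface text tells. Its arguments: {"type":"object","properties":{"travel":{"type":"array"},"dr":{"type":"array"},"claw":{"type":"array"},"newtons":{"type":"number"}},"required":["travel","dr","claw"]}

```bash
mkdir -p pics; cat > h.py <<'E'
import numpy as np, cv2
from scipy.spatial.transform import Rotation as R
from plant import r
def Rc(c):
    a=np.array(c["attitude"],float)
    if a.shape==(3,3): return a
    if a.size==4: return R.from_quat(a).as_matrix()
    return R.from_euler('xyz',a,degrees=True).as_matrix()
def K(c): return np.array([[c["fx"],0,c["cx"]],[0,c["fy"],c["cy"]],[0,0,1.]])
def cloud(c):
    v,u=np.mgrid[:480,:640]
    p=cv2.undistortPoints(np.stack([u,v],-1).reshape(-1,1,2).astype(np.float64),K(c),np.array(c["dist_coeffs"],float)).reshape(480,640,2)
    z=c["range_z"]
    P=np.stack([p[...,0]*z,-p[...,1]*z,-z],-1)@Rc(c).T+np.array(c["position"])
    P[z<=0]=np.nan
    return P
def ray(c,px,z):
    p=cv2.undistortPoints(np.array([[px]],float),K(c),np.array(c["dist_coeffs"],float)).ravel()
    d=Rc(c)@np.array([p[0],-p[1],-1]);o=np.array(c["position"]);return o+d*(z-o[2])/d[2]
def save(c,n): cv2.imwrite('pics/'+n,c["pixels"][...,::-1])
E
python3 - <<'E'
from h import *
print(r.get_state())
for cam in("scene","top"):
    c=r.capture(cam);save(c,cam+'0.png');P=cloud(c)
    print(cam,c["position"],c["attitude"],c["fx"])
    for n in("tall_end","carton","rack"):
        for d in r.regions_of(n,cam)[:2]:
            q=P[d["pixels"]];q=q[~np.isnan(q[:,0])]
            print(n,round(d["conf"],2),d["extent"],np.percentile(q,[2,50,98],axis=0).round(3).tolist() if len(q) else 0)
    for n in("tall_end","carton","rack","bay_c","bay_d"):
        for d in r.tip_of(n,cam)[:2]: print('tip',n,round(d["conf"],2),d["at"],ray(c,d["at"],0).round(3))
E
```

```text
{'time_s': 0.0, 'joints': array([ 9.03026790e+01,  2.05931672e+01,  6.32638314e-01, -2.10921037e-02,
       -7.01352652e+01, -1.65081822e+01]), 'qd': array([ 0.0229981 , -0.07693693, -0.08044428,  0.09984151,  0.04742367,
        0.04588792]), 'joint_torque': array([ 2.82479086e-04, -5.82724750e+01,  2.93055439e+01,  6.99741125e+00,
        6.92023285e-03, -1.56121405e-04]), 'tcp_pos': array([0.18823763, 0.64763684, 0.18859151]), 'eef_rot': array([ 1.79902520e+02, -8.21257957e-03, -1.62126799e+01]), 'contact_force': array([ 0.60110746,  0.08366286, -0.09333112]), 'moment': array([ 0.00171458, -0.00076329, -0.05117674]), 'gripper_force': 0.0, 'gripper_width': 0.0877266512033872}
scene [ 0.11430827 -0.28144174  0.81902404] [ 41.46845158   1.01150385 -49.70232636] 453.0535441045445
tall_end 0.59 [222.2, 222.0, 239.8, 266.8] [[0.458, 0.304, 0.008], [0.488, 0.315, 0.045], [0.504, 0.326, 0.098]]
tall_end 0.53 [316.5, 255.6, 342.7, 276.2] [[0.559, 0.068, 0.049], [0.573, 0.098, 0.065], [0.589, 0.13, 0.069]]
carton 0.98 [271.3, 296.3, 299.4, 331.8] [[0.412, 0.073, 0.004], [0.434, 0.098, 0.054
[... 834 characters left out ...]
, [0.503, 0.336, 0.1]]
carton 0.73 [329.4, 283.7, 356.0, 308.7] [[0.412, 0.079, -0.001], [0.44, 0.107, 0.055], [0.466, 0.133, 0.06]]
rack 0.75 [262.3, 226.2, 406.3, 294.3] [[0.476, -0.06, 0.001], [0.559, 0.116, 0.064], [0.621, 0.306, 0.07]]
rack 0.38 [355.7, 234.7, 379.2, 240.1] [[0.578, 0.011, 0.061], [0.589, 0.035, 0.066], [0.602, 0.066, 0.07]]
tip tall_end 0.5 [260.8, 280.5] [0.485 0.325 0.   ]
tip carton 0.18 [273.8, 268.7] [0.517 0.29  0.   ]
tip rack 0.81 [334.2, 260.3] [0.539 0.125 0.   ]
tip bay_c 0.87 [325.4, 263.1] [0.531 0.149 0.   ]
tip bay_c 0.58 [346.5, 258.8] [0.542 0.092 0.   ]
tip bay_d 0.87 [325.4, 263.1] [0.531 0.149 0.   ]
tip bay_d 0.58 [346.5, 258.8] [0.542 0.092 0.   ]
```

```bash
python3 - <<'E'
from h import *
for cam in("scene","top"):
    c=r.capture(cam);P=cloud(c)
    x,y,z=P[...,0],P[...,1],P[...,2]
    m=(abs(z-.066)<.004)&(x>.47)&(x<.65)&(y>-.1)&(y<.33)
    q=P[m][:,:2].astype(np.float32)
    (cx,cy),s,a=cv2.minAreaRect(q);l=cv2.fitLine(q,cv2.DIST_HUBER,0,.01,.01).ravel()
    d=l[:2]*np.sign(l[1]);t=(q-l[2:])@d
    print(cam,'rail',len(q),(cx,cy),s,a,'yaw',np.degrees(np.arctan2(-d[0],d[1])),'mid',l[2:]+d*np.percentile(t,[.5,99.5]).mean(),np.percentile(t,[.5,99.5]))
    m=(abs(z-.056)<.005)&(x>.38)&(x<.49)&(y>.05)&(y<.16)
    q=P[m][:,:2].astype(np.float32);print('carton',len(q),cv2.minAreaRect(q),q.mean(0))
    m=(z>.075)&(x>.44)&(x<.66)&(y>-.12)&(y<.36); print('knob',m.sum(),P[m].mean(0))
    im=c["pixels"][...,::-1]
    k=im[210:350,205:425] if cam=="scene" else im[215:320,240:420]
    cv2.imwrite(f'pics/{cam}1.png',cv2.resize(k,None,fx=3.5,fy=3.5,interpolation=cv2.INTER_CUBIC))
E
```

```text
scene rail 1317 (0.563125491142273, 0.13732576370239258) (0.02725088596343994, 0.3938451111316681) 17.203277587890625 yaw 16.289486 mid [0.56287215 0.13433912] [-0.17969329  0.20564202]
carton 546 ((0.44207191467285156, 0.10441341251134872), (0.04804277792572975, 0.052829861640930176), 29.994096755981445) [0.4412083  0.10397626]
knob 589 [0.62954917 0.19954043 0.14226718]
top rail 925 (0.5629836320877075, 0.13048148155212402) (0.018725549802184105, 0.37940725684165955) 16.118696212768555 yaw 16.126068 mid [0.56290891 0.13045005] [-0.18899171  0.1865228 ]
carton 349 ((0.4395616054534912, 0.10644036531448364), (0.04576043039560318, 0.05245636776089668), 29.121261596679688) [0.43969044 0.1064374 ]
knob 414 [0.62707695 0.20462773 0.15029843]
```

View pics/scene1.png

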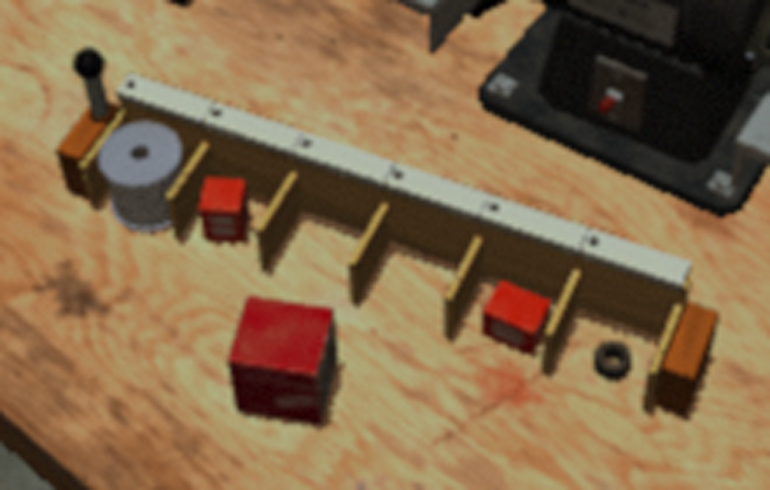

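View pics/top1.png

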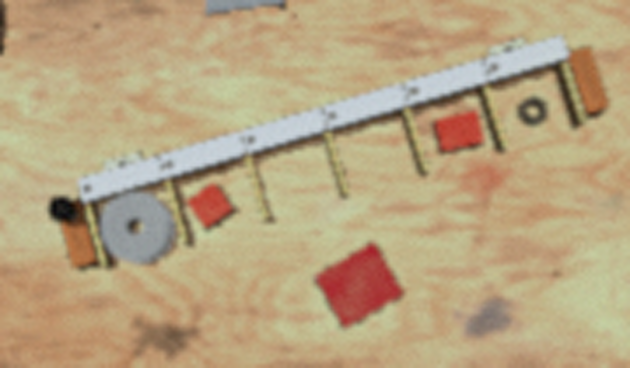

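```bash
cat >> h.py <<'E'
RY=np.radians(16.13);EX=np.array([np.cos(RY),np.sin(RY)]);EY=np.array([-EX[1],EX[0]]);RO=np.array([.5629,.1305])-.025*EX
def w2r(p): d=np.asarray(p)[...,:2]-RO; return np.stack([d@EX,d@EY],-1)
def r2w(p): return RO+p[0]*EX+p[1]*EY
def sil(c,x,y,a,w,d,h=.056):
    co,si=np.cos(a),np.sin(a)
    pts=np.array([[x+co*i*w/2-si*j*d/2,y+si*i*w/2+co*j*d/2,k] for i in(-1,1) for j in(-1,1) for k in(0,h)])
    q=(pts-np.array(c["position"]))@Rc(c)*[1,-1,-1]
    u=cv2.projectPoints(q,np.zeros(3),np.zeros(3),K(c),np.array(c["dist_coeffs"],float))[0].reshape(-1,2)
    m=np.zeros((480*4,640*4),np.uint8);cv2.fillConvexPoly(m,cv2.convexHull((u*4+1.5).round().astype(np.int32)),1)
    return cv2.resize(m.astype(np.float32),(640,480),interpolation=cv2.INTER_AREA)
E
python3 - <<'E'
from h import *
from scipy.optimize import minimize
obs=[]
for cam in("scene","top"):
    c=r.capture(cam);P=cloud(c)
    hsv=cv2.cvtColor(c["pixels"],cv2.COLOR_RGB2HSV)
    d=r.regions_of("carton",cam)[0];print(d["conf"],d["extent"]);obs.append((c,d["pixels"].astype(np.float32)))
    w=w2r(P);m=(P[...,2]>.03)&(P[...,2]<.048)&(w[...,0]>-.025)&(w[...,0]<.012)&(abs(w[...,1])<.215)
    h,e=np.histogram(w[...,1][m],bins=np.arange(-.21,.212,.004));print([(round(float(b)*1e3+2),int(n)) for n,b in zip(h,e) if n>3])
    m=(P[...,2]>.035)&(P[...,2]<.048)&(abs(abs(w[...,1])-0)<.005)&(w[...,0]<.02)&(w[...,0]>-.05);print('front',np.percentile(w[...,0][m],[3,97]))
for cams in([0],[1],[0,1]):
  for w,d in((.046,.053),(.053,.046)):
    f=lambda p:sum(np.abs(sil(obs[i][0],.44+p[0]/1e3,.106+p[1]/1e3,np.radians(p[2]),w,d)-obs[i][1]).sum() for i in cams)
    best=min((minimize(f,[0,0,a],method='Nelder-Mead',options=dict(initial_simplex=[[0,0,a],[4,0,a],[0,4,a],[0,0,a+8]])) for a in(10,25,40)),key=lambda s:s.fun)
    print(cams,w,d,best.x.round(1),best.fun)
E
```

```text
0.79 [270.0, 292.9, 300.3, 332.4]
[(-208, 36), (-204, 38), (-200, 38), (-196, 28), (-192, 35), (-188, 15), (-132, 9), (-128, 38), (-124, 6), (-68, 36), (-64, 19), (-4, 45), (0, 15), (60, 53), (64, 6), (84, 7), (88, 13), (92, 21), (96, 20), (100, 18), (104, 18), (108, 17), (112, 8), (120, 24), (124, 40), (132, 19), (136, 24), (140, 18), (144, 13), (148, 14), (152, 9), (156, 10), (160, 13), (164, 16), (168, 10), (172, 11), (176, 10), (180, 7), (184, 23), (188, 19), (192, 26), (196, 23), (200, 26), (204, 22), (208, 24)]
front [-0.02955649  0.01736303]
0.78 [329.1, 284.0, 353.2, 311.1]
[(-208, 18), (-204, 21), (-200, 17), (-196, 24), (-192, 20), (-188, 27), (-128, 13), (-124, 24), (-64, 18), (-60, 14), (0, 20), (4, 7), (60, 6), (64, 18), (88, 6), (92, 12), (96, 15), (100, 14), (104, 14), (108, 16), (112, 11), (124, 16), (128, 13), (136, 11), (140, 16), (144, 9), (148, 14), (152, 14), (156, 10), (160, 8), (164, 12), (168, 9), (172, 11), (176, 12), (180, 11), (184, 6), (188, 23), (192, 21), (196, 20), (200, 19), (204, 16), (208, 16)]
front [-0.03089039  0.01533542]
[0] 0.046 0.053 [ 3.5 -0.8 34.2] 64.0
[0] 0.053 0.046 [ 3.6 -1.3 28. ] 132.625
[1] 0.046 0.053 [ 0.4  0.8 28.7] 29.375
[1] 0.053 0.046 [-0.8  1.4 37.9] 78.6875
[0, 1] 0.046 0.053 [ 1.9  0.2 29.5] 116.25
[0, 1] 0.053 0.046 [ 3.7 -0.5 26.8] 217.9375
```

```bash
python3 - <<'E'
from h import *
t=r.capture("top");s=r.capture("scene")
ims=[]
for c,(u,v) in((t,(322,277)),(s,(263,287))):
    ims.append(cv2.resize(c["pixels"][v:v+50,u:u+50,::-1],(400,400),interpolation=cv2.INTER_CUBIC))
cv2.imwrite('pics/cart.png',np.hstack(ims))
E
```

```text
(no output)
```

View pics/cart.png

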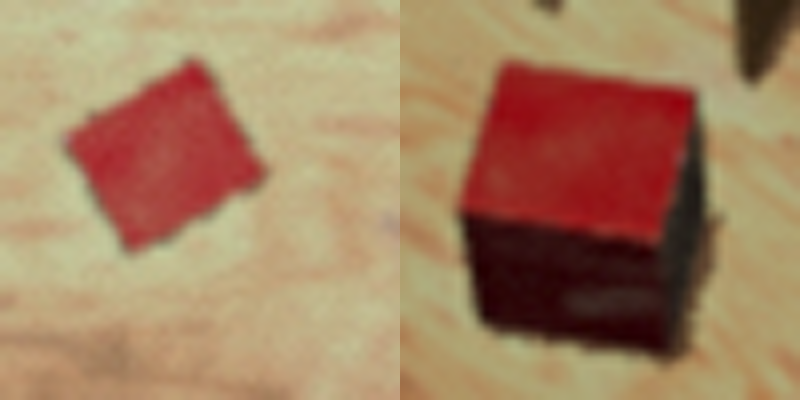

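```bash
python3 - <<'E'
from h import *
from scipy.optimize import minimize
for cam in("top","scene"):
  c=r.capture(cam);print(cam,c["fx"],c["fy"],c["cx"],c["cy"],c["dist_coeffs"])
  b,g,rr=[c["pixels"][...,i].astype(int) for i in(2,1,0)]
  P=cloud(c)
  top=(P[...,2]>.048)&(P[...,2]<.064)&(np.hypot(P[...,0]-.44,P[...,1]-.106)<.05)
  net=r.regions_of("carton",cam)[0]["pixels"]
  red=(g<95)&(rr-g>40)&(np.hypot(P[...,0]-.44,P[...,1]-.106)<.06)&(P[...,2]<.07)
  for nm,m in(("net",net),("red",red)):
    m=m.astype(np.float32)
    f=lambda p:np.abs(sil(c,.44+p[0]/1e3,.106+p[1]/1e3,np.radians(p[2]),p[3]/1e3,p[4]/1e3)-m).sum()
    s=min((minimize(f,[0,0,29,a,bb],method='Nelder-Mead',options=dict(initial_simplex=[[0,0,29,a,bb],[4,0,29,a,bb],[0,4,29,a,bb],[0,0,37,a,bb],[0,0,29,a+5,bb],[0,0,29,a,bb+5]],maxiter=800)) for a,bb in((46,53),(53,46),(50,50))),key=lambda s:s.fun)
    print(nm,m.sum(),s.x.round(1),s.fun)
E
```

```text
top 460.122655791352 460.122655791352 329.2244134688398 241.38204707654114 [-0.11121267  0.          0.          0.          0.        ]
net 384.0 [ 0.1  0.6 28.8 45.4 53. ] 22.3125
red 317.0 [ 0.1  0.5 29.7 41.8 47.4] 18.4375
scene 453.0535441045445 453.0535441045445 320.0274263776052 238.89500744555886 [-0.00137686  0.          0.          0.          0.        ]
net 974.0 [ 3.8  0.2 27.3 45.9 51. ] 40.4375
red 533.0 [11.4 10.7 30.6 14.5 46.6] 92.125
```

```bash
python3 - <<'E'
from h import *
Q=[]
for cam in("top","scene"):
    P=cloud(r.capture(cam)).reshape(-1,3);Q.append(P[~np.isnan(P[:,0])])
P=np.vstack(Q);w=w2r(P)
for lo,hi in((.075,.12),(.12,.2),(.2,.3),(.3,.6)):
    for y0 in np.arange(-.25,.35,.1):
        m=(P[:,2]>lo)&(P[:,2]<hi)&(w[:,1]>y0)&(w[:,1]<y0+.1)&(w[:,0]<.4)
        if m.sum()>3: print(lo,hi,round(y0,2),m.sum(),w[m][:,0].min().round(3),np.percentile(w[m][:,0],5).round(3))
E
```

```text
0.075 0.12 -0.25 437 0.075 0.08
0.075 0.12 -0.15 374 0.143 0.15
0.075 0.12 -0.05 407 0.106 0.11
0.075 0.12 0.05 80 -0.543 -0.534
0.075 0.12 0.15 123 0.003 0.005
0.12 0.2 -0.25 4307 0.069 0.079
0.12 0.2 -0.15 4227 -0.472 0.144
0.12 0.2 -0.05 3345 -0.47 -0.449
0.12 0.2 0.05 271 -0.531 -0.521
0.2 0.3 -0.25 2155 0.096 0.12
0.2 0.3 -0.15 11 -0.5 -0.5
0.2 0.3 -0.05 6486 -0.533 -0.506
0.2 0.3 0.05 1581 -0.539 -0.531
0.3 0.6 -0.25 198 0.387 0.389
0.3 0.6 0.05 2489 0.316 0.324
0.3 0.6 0.15 5375 0.317 0.328
0.3 0.6 0.25 3767 0.341 0.354
```

>>> jog_arm(travel=[[0.08, 0.05, 0], [0.17, 0.1, 0], [0.26, 0.16, 0], [0.36, 0.22, 0], [0.46, 0.28, 0], [0.56, 0.34, 0], [0.66, 0.4, 0.03], [0.76, 0.47, 0.07], [0.84, 0.518, 0.11], [0.84, 0.518, 0.138]], dr=[[0, 0, -0.01], [0, 0, -0.02], [0, 0, -0.03], [0, 0, -0.04], [0, 0, -0.05], [0, 0, -0.06], [0, 0, -0.07], [0, 0, -0.08], [0, 0, -0.0897], [0, 0, -0.0897]], claw=[0, 0, 0, 0, 0, 0, 0, 0, 0, 0], newtons=5)

```text
time_s: 2.85
tcp_pos: [0.5208, 0.2795, 0.1195]
eef_rot: [180.0, 0.1, 15.9]
contact_force: [-0.5, -0.3, -0.2]
gripper_width: 0.0007
gripper_force: 0.0
```

>>> jog_arm(travel=[[0, 0, 0.03], [0, 0, 0.06], [0, 0, 0.085], [0, 0, 0.095], [0, 0, 0.1], [0, 0, 0.102], [0, 0, 0.104], [0, 0, 0.105], [0, 0, 0.106], [0, 0, 0.107]], dr=[[0, 0, 0], [0, 0, 0], [0, 0, 0], [0, 0, 0], [0, 0, 0], [0, 0, 0], [0, 0, 0], [0, 0, 0], [0, 0, 0], [0, 0, 0]], claw=[0, 0, 0, 0, 0, 0, 0, 0, 0, 0])

```text
time_s: 4.1
tcp_pos: [0.5195, 0.2822, 0.0671]
eef_rot: [-180.0, -0.0, 16.1]
contact_force: [-0.3, 0.1, 0.0]
gripper_width: 0.0004
gripper_force: 0.0
```

>>> jog_arm(travel=[[0, 0, 0.001], [0, 0, 0.001], [0, 0, 0.002], [0, 0, 0.002], [0, 0, 0.003], [0, 0, 0.003], [0, 0, 0.004], [0, 0, 0.004], [0, 0, 0.004], [0, 0, 0.004]], dr=[[0, 0, 0], [0, 0, 0], [0, 0, 0], [0, 0, 0], [0, 0, 0], [0, 0, 0], [0, 0, 0], [0, 0, 0], [0, 0, 0], [0, 0, 0]], claw=[0, 0, 0, 0, 0, 0, 0, 0, 0, 0])

```text
time_s: 5.35
tcp_pos: [0.5194, 0.2823, 0.0651]
eef_rot: [180.0, 0.0, 16.1]
contact_force: [0.6, 0.4, 0.3]
gripper_width: 0.0009
gripper_force: 0.0
```

>>> jog_arm(travel=[[0, 0, 0.001], [0, 0, 0.001], [0, 0, 0.002], [0, 0, 0.002], [0, 0, 0.002], [0, 0, 0.003], [0, 0, 0.003], [0, 0, 0.003], [0, 0, 0.003], [0, 0, 0.003]], dr=[[0, 0, 0], [0, 0, 0], [0, 0, 0], [0, 0, 0], [0, 0, 0], [0, 0, 0], [0, 0, 0], [0, 0, 0], [0, 0, 0], [0, 0, 0]], claw=[0, 0, 0, 0, 0, 0, 0, 0, 0, 0])

```text
time_s: 6.6
tcp_pos: [0.5194, 0.2822, 0.0636]
eef_rot: [180.0, -0.0, 16.1]
contact_force: [0.4, 0.0, -0.7]
gripper_width: 0.0007
gripper_force: 0.0
```

```bash
python3 - <<'E'
from h import *
s=r.get_state();print(s["tcp_pos"],s["contact_force"],w2r(s["tcp_pos"]))
ims=[]
for cam,(u,v) in(("top",(235,210)),("scene",(205,200))):
    c=r.capture(cam);P=cloud(c);w=w2r(P)
    m=(abs(w[...,0]-.025)<.03)&(abs(w[...,1])<.1)&(P[...,2]>.055)&(P[...,2]<.08)
    print(cam,np.median(P[...,2][m]),np.percentile(w[...,0][m],[1,99]))
    ims.append(cv2.resize(c["pixels"][v:v+100,u:u+100,::-1],(400,400),interpolation=cv2.INTER_CUBIC))
cv2.imwrite('pics/t1.png',np.hstack(ims))
E
```

```text
[0.51944164 0.2822409  0.06360421] [ 0.37401003  0.01402969 -0.68309323] [0.02540874 0.15784095]
top 0.06546408931472047 [0.01608139 0.03404288]
scene 0.06548242385995923 [0.01711021 0.03687868]
```

View pics/t1.png

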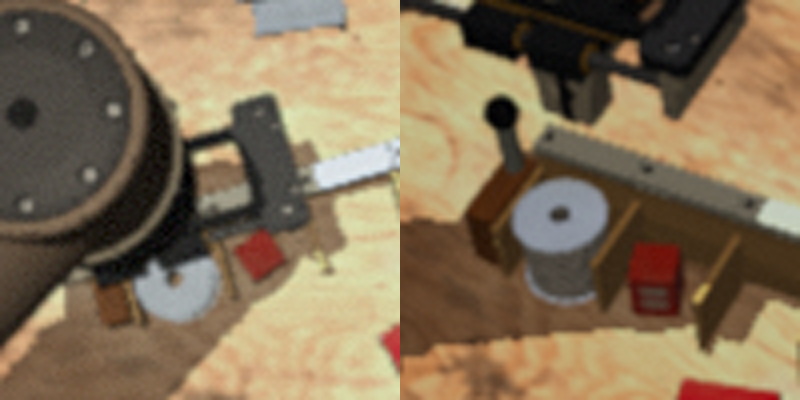

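```bash
python3 - <<'E'
from h import *
s=r.get_state();c=r.capture("scene");P=cloud(c);p=s["tcp_pos"]
def pr(x):
    q=((np.array(x)-np.array(c["position"]))@Rc(c)*[1,-1,-1])[None]
    return cv2.projectPoints(q,np.zeros(3),np.zeros(3),K(c),np.array(c["dist_coeffs"],float))[0].ravel()
print('tcp px',pr(p),'+50',pr(p+[0,0,.05]))
for u,v in((247,224),(248,228),(242,222),(275,222)): print(u,v,P[v,u].round(3),w2r(P[v,u]).round(3))
im=np.ascontiguousarray(c["pixels"][...,::-1]);im=cv2.resize(im[185:255,205:305],(800,560),interpolation=cv2.INTER_CUBIC)
u=pr(p);cv2.circle(im,(int((u[0]-205)*8),int((u[1]-185)*8)),6,(0,255,0),2)
cv2.imwrite('pics/t2.png',im)
E
```

```text
tcp px [250.98385278 237.75527051] +50 [247.92693998 222.35714952]
247 224 [0.513 0.277 0.117] [0.017 0.155]
248 228 [0.51  0.273 0.109] [0.014 0.152]
242 222 [0.508 0.287 0.121] [0.016 0.166]
275 222 [0.51  0.182 0.189] [-0.012  0.064]
```

View pics/t2.png

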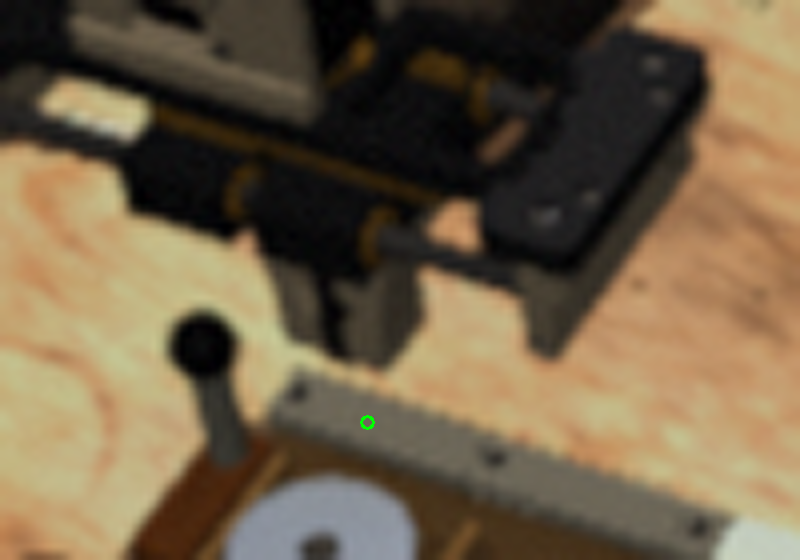

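```bash
python3 - <<'E'
from h import *
c=r.capture("scene");P=cloud(c);w=w2r(P);z=P[...,2]
for n,(y0,y1) in dict(finger=(.12,.2),plate=(.03,.09)).items():
    m=(w[...,1]>y0)&(w[...,1]<y1)&(z>.085)&(abs(w[...,0]-.02)<.08)
    m[:, :]&=True
    zz=z[m];print(n,m.sum(),np.percentile(zz,[0,1,3,10,50,99]).round(4))
    k=m&(z<np.percentile(zz,6)); 
    for v,u in np.argwhere(k)[:8]: print(u,v,P[v,u].round(3),w[v,u].round(3))
for v in range(224,238): print(v,P[v,246:254,2].round(3), w[v,250].round(3))
print(r.get_state()["gripper_width"])
E
```

```text
finger 9557 [0.0855 0.1133 0.1744 0.2055 0.4501 0.5434]
256 193 [0.544 0.269 0.189] [0.045 0.139]
265 193 [0.556 0.255 0.189] [0.053 0.122]
266 193 [0.558 0.255 0.188] [0.055 0.121]
255 194 [0.541 0.269 0.189] [0.042 0.139]
256 194 [0.542 0.267 0.189] [0.043 0.137]
257 194 [0.544 0.267 0.188] [0.045 0.136]
259 194 [0.546 0.263 0.189] [0.046 0.132]
264 194 [0.553 0.255 0.188] [0.05  0.123]
plate 716 [0.1662 0.1679 0.1697 0.1757 0.208  0.2112]
291 204 [0.579 0.205 0.171] [0.061 0.068]
291 205 [0.579 0.206 0.168] [0.061 0.068]
290 206 [0.574 0.204 0.171] [0.056 0.067]
291 206 [0.577 0.204 0.167] [0.059 0.067]
289 207 [0.569 0.202 0.172] [0.051 0.067]
290 207 [0.573 0.203 0.169] [0.054 0.067]
288 208 [0.566 0.202 0.172] [0.048 0.068]
289 208 [0.569 0.202 0.169] [0.051 0.067]
224 [0.118 0.118 0.117 0.12  0.124 0.125 0.127 0.124] [0.015 0.145]
225 [0.116 0.114 0.119 0.119 0.119 0.121 0.123 0.122] [0.016 0.146]
226 [0.11  0.113 0.117 0.118 0.117 0.121 0.12  0.118] [0.015 0.146]
227 [0.109 0.11  0.11  0.112 0.114 0.115 0.118 0.117] [0.015 0.147]
228 [0.105 0.105 0.109 0.11  0.111 0.112 0.112 0.113] [0.015 0.147]
229 [0.102 0.102 0.102 0.107 0.108 0.11  0.11  0.111] [0.015 0.147]
230 [-0.    -0.001  0.001  0.103  0.     0.103  0.106  0.108] [0.092 0.209]
231 [-0.001  0.001 -0.002  0.003 -0.002  0.002 -0.001  0.   ] [0.091 0.208]
232 [ 0.067  0.066  0.065 -0.002 -0.    -0.002 -0.003 -0.   ] [0.087 0.206]
233 [ 0.067  0.066  0.068  0.066  0.066  0.069 -0.004  0.   ] [0.035 0.166]
234 [0.066 0.065 0.065 0.067 0.065 0.067 0.067 0.068] [0.033 0.165]
235 [0.068 0.064 0.066 0.065 0.066 0.066 0.064 0.066] [0.03  0.163]
236 [0.067 0.066 0.067 0.065   nan 0.067 0.065 0.065] [nan nan]
237 [0.066 0.065 0.068 0.065 0.065 0.069 0.067 0.065] [0.026 0.16 ]
0.0005534548786292157
```

>>> jog_arm(travel=[[0, 0, 0.02], [0, 0, 0.04], [0, 0, 0.05], [0, 0, 0.055], [0, 0, 0.058], [0, 0, 0.06], [0, 0, 0.062], [0, 0, 0.064], [0, 0, 0.065], [0, 0, 0.066]], dr=[[0, 0, 0], [0, 0, 0], [0, 0, 0], [0, 0, 0], [0, 0, 0], [0, 0, 0], [0, 0, 0], [0, 0, 0], [0, 0, 0], [0, 0, 0]], claw=[0, 0, 0, 0, 0, 0, 0, 0, 0, 0])

```text
time_s: 8.05
tcp_pos: [0.5194, 0.2822, 0.0306]
eef_rot: [-180.0, -0.0, 16.1]
contact_force: [0.8, 0.0, 0.4]
gripper_width: 0.0009
gripper_force: 0.0
```

>>> jog_arm(travel=[[0, 0, 0.001], [0, 0, 0.002], [0, 0, 0.003], [0, 0, 0.003], [0, 0, 0.004], [0, 0, 0.004], [0, 0, 0.005], [0, 0, 0.005], [0, 0, 0.006], [0, 0, 0.006]], dr=[[0, 0, 0], [0, 0, 0], [0, 0, 0], [0, 0, 0], [0, 0, 0], [0, 0, 0], [0, 0, 0], [0, 0, 0], [0, 0, 0], [0, 0, 0]], claw=[0, 0, 0, 0, 0, 0, 0, 0, 0, 0])

```text
time_s: 9.3
tcp_pos: [0.5195, 0.2823, 0.0292]
eef_rot: [-180.0, -0.0, 16.1]
contact_force: [-6.8, -1.0, 16.4]
gripper_width: 0.0004
gripper_force: 8.1
```

>>> jog_arm(travel=[[0, 0.0, -0.001], [0, 0.02, -0.001], [0, 0.05, -0.001], [0, 0.08, -0.001], [0, 0.11, -0.001], [0, 0.14, -0.001], [0, 0.17, -0.001], [0, 0.2, -0.001], [0, 0.225, -0.001], [0, 0.24, -0.001]], dr=[[0, 0, 0], [0, 0, 0], [0, 0, 0], [0, 0, 0], [0, 0, 0], [0, 0, 0], [0, 0, 0], [0, 0, 0], [0, 0, 0], [0, 0, 0]], claw=[0, 0, 0, 0, 0, 0, 0, 0, 0, 0])

```text
time_s: 10.55
tcp_pos: [0.5545, 0.1682, 0.0293]
eef_rot: [-179.9, -0.2, 16.1]
contact_force: [-1.8, 4.8, 6.5]
gripper_width: 0.0003
gripper_force: 3.4
```

>>> jog_arm(travel=[[0, 0.004, 0], [0, 0.006, 0], [0, 0.006, 0], [0, 0.006, 0], [0, 0.006, 0], [0, 0.006, -0.01], [0, 0.006, -0.03], [0, 0.006, -0.06], [0, 0.006, -0.09], [0, 0.006, -0.1]], dr=[[0, 0, 0], [0, 0, 0], [0, 0, 0], [0, 0, 0], [0, 0, 0], [0, 0, 0], [0, 0, 0], [0, 0, 0], [0, 0, 0], [0, 0, 0]], claw=[0, 0, 0, 0, 0, 0, 0, 0, 0, 0])

```text
time_s: 11.8
tcp_pos: [0.5543, 0.1645, 0.0798]
eef_rot: [-180.0, -0.1, 16.1]
contact_force: [-0.1, -0.3, 0.1]
gripper_width: 0.0006
gripper_force: 0.0
```

>>> jog_arm(travel=[[-0.05, 0.04, 0], [-0.1, 0.08, 0], [-0.16, 0.12, 0], [-0.22, 0.16, 0], [-0.252, 0.178, 0], [-0.252, 0.178, 0.05], [-0.252, 0.178, 0.1], [-0.252, 0.178, 0.15], [-0.252, 0.178, 0.19], [-0.252, 0.178, 0.204]], dr=[[0, 0, 0], [0, 0, 0], [0, 0, 0], [0, 0, 0], [0, 0, 0], [0, 0, 0], [0, 0, 0], [0, 0, 0], [0, 0, 0], [0, 0, 0]], claw=[0, 0, 0, 0, 0, 0, 0, 0, 0, 0])

```text
time_s: 13.05
tcp_pos: [0.4568, 0.0436, -0.0248]
eef_rot: [180.0, 0.1, 16.1]
contact_force: [-0.0, 0.3, 0.9]
gripper_width: 0.0005
gripper_force: 0.0
```

```bash
python3 - <<'E'
from h import *
s=r.get_state();print(s["tcp_pos"],s["contact_force"],w2r(s["tcp_pos"]),s["joints"])
c=r.capture("scene")
cv2.imwrite('pics/t3.png',cv2.resize(c["pixels"][200:380,220:460,::-1],(800,600),interpolation=cv2.INTER_CUBIC))
E
```

```text
[ 0.45680838  0.04356954 -0.0248472 ] [-0.0260833   0.31520033  0.85226525] [-0.10106602 -0.05403422] [ 3.01563161e+01  1.57468279e+01 -4.09876668e+01  2.48422664e-03
 -3.33616486e+01  7.59372460e+01]
```

View pics/t3.png

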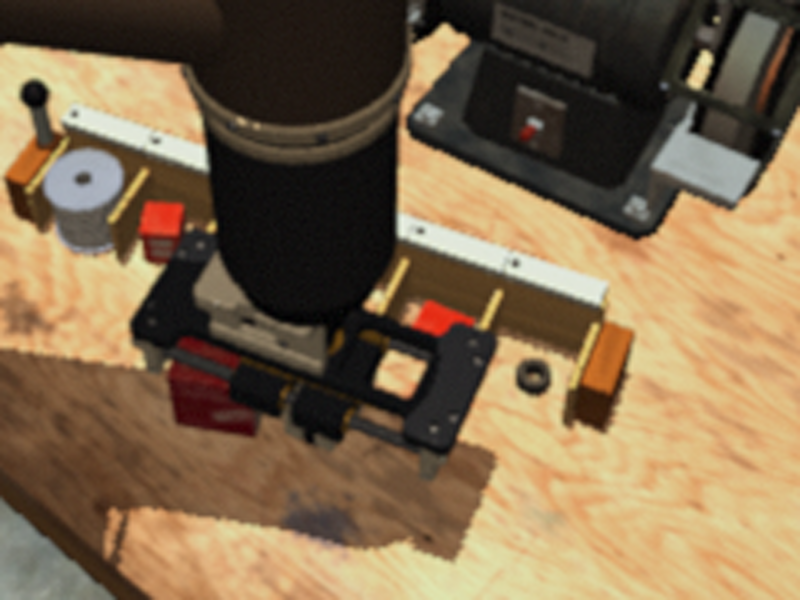

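>>> jog_arm(travel=[[0, -0.01, 0], [0, -0.018, 0], [0, -0.026, 0], [0, -0.034, 0], [0, -0.042, 0], [0, -0.05, 0], [0, -0.058, 0], [0, -0.065, 0], [0, -0.071, 0], [0, -0.075, 0]], dr=[[0, 0, 0], [0, 0, 0], [0, 0, 0], [0, 0, 0], [0, 0, 0], [0, 0, 0], [0, 0, 0], [0, 0, 0], [0, 0, 0], [0, 0, 0]], claw=[0, 0, 0, 0, 0, 0, 0, 0, 0, 0])

```text
time_s: 14.35
tcp_pos: [0.4467, 0.0799, -0.0239]
eef_rot: [180.0, 0.0, 16.1]
contact_force: [-0.7, -1.0, 1.1]
gripper_width: 0.0005
gripper_force: 0.6
```

>>> jog_arm(travel=[[0, -0.001, 0], [0, -0.001, 0], [0, 0.01, 0], [0, 0.03, 0], [0, 0.03, -0.05], [0, 0.03, -0.1], [0, 0.05, -0.15], [0, 0.13, -0.15], [0, 0.22, -0.15], [0, 0.3, -0.15]], dr=[[0, 0, 0], [0, 0, 0], [0, 0, 0], [0, 0, 0], [0, 0, 0], [0, 0, 0], [0, 0, 0], [0, 0, 0], [0, 0, 0], [0, 0, 0]], claw=[0, 0, 0, 0, 0, 0, 0, 0, 0, 0])

```text
time_s: 15.6
tcp_pos: [0.4885, -0.0664, 0.0512]
eef_rot: [-180.0, -0.0, 16.1]
contact_force: [0.4, 0.5, -0.1]
gripper_width: 0.0002
gripper_force: 0.0
```

```bash
cat > fit.py <<'E'
from h import *
from scipy.optimize import minimize
s=r.get_state();print(s["time_s"],s["tcp_pos"],w2r(s["tcp_pos"]))
obs=[]
for cam in("scene","top"):
    c=r.capture(cam);d=r.regions_of("carton",cam)
    if d: print(cam,d[0]["conf"],d[0]["extent"]);obs.append((c,d[0]["pixels"].astype(np.float32)))
    P=cloud(c);w=w2r(P);m=(abs(P[...,2]-.056)<.006)&(w[...,0]>-.16)&(w[...,0]<.015)&(w[...,1]>-.04)&(w[...,1]<.085)
    q=(w[m]*1000).astype(np.float32)
    if len(q)>20: print('rect(rack)',len(q),cv2.minAreaRect(q))
for i in range(len(obs)):
    x0=r2w((-.09,.03))
    f=lambda p:np.abs(sil(obs[i][0],x0[0]+p[0]/1e3,x0[1]+p[1]/1e3,RY+np.radians(p[2]),.046,.053)-obs[i][1]).sum()
    b=min((minimize(f,[a,0,g],method='Nelder-Mead',options=dict(initial_simplex=[[a,0,g],[a+4,0,g],[a,4,g],[a,0,g+8]])) for a in(-15,0,20,50) for g in (0,20)),key=lambda s:s.fun)
    print('rack xy',w2r(x0+b.x[:2]/1e3).round(4),'yaw',b.x[2].round(1),b.fun)
E
python3 fit.py
```

```text
15.6 [ 0.48853593 -0.06639333  0.05120028] [-0.10113709 -0.16848274]
scene 0.87 [262.0, 288.1, 294.7, 327.7]
rect(rack) 539 ((-93.3624267578125, 29.06049346923828), (47.749855041503906, 54.40044021606445), 2.5787055492401123)
rack xy [-0.0917  0.0286] yaw 8.4 104.9375
```

>>> jog_arm(travel=[[-0.05, -0.08, 0], [-0.088, -0.16, 0], [-0.088, -0.25, 0], [-0.088, -0.34, 0], [-0.088, -0.4, 0], [-0.088, -0.4, 0.03], [-0.088, -0.4, 0.07], [-0.088, -0.4, 0.11], [-0.088, -0.4, 0.14], [-0.088, -0.4, 0.15]], dr=[[0, 0, 0], [0, 0, 0], [0, 0, 0], [0, 0, 0], [0, 0, 0], [0, 0, 0], [0, 0, 0], [0, 0, 0], [0, 0, 0], [0, 0, 0]], claw=[0, 0, 0, 0, 0, 0, 0, 0, 0, 0])

```text
time_s: 17.05
tcp_pos: [0.3898, 0.1155, -0.0246]
eef_rot: [180.0, 0.1, 16.2]
contact_force: [-0.2, -0.1, -0.0]
gripper_width: 0.0003
gripper_force: 0.0
```

```bash
python3 fit.py; python3 -c "
from h import *
s=r.get_state();print(s['joints'],s['contact_force'],s['eef_rot'])"
```

```text
17.05 [ 0.3897723   0.11549419 -0.02455052] [-0.14548121  0.03368285]
scene 0.65 [275.1, 288.2, 292.8, 320.4]
rect(rack) 116 ((-92.328125, 23.182228088378906), (47.97272491455078, 41.49342727661133), 3.4160780906677246)
top 0.67 [323.3, 284.6, 342.0, 299.6]
rect(rack) 137 ((-48.761497497558594, 33.66524887084961), (89.96571350097656, 51.895320892333984), 3.511829137802124)
rack xy [-0.0747  0.0145] yaw 35.2 677.875
rack xy [-0.0926  0.0315] yaw 6.7 237.875
[ 4.45990519e+01  1.14726464e+01 -4.73992176e+01  7.91518034e-03
 -3.10918448e+01  6.15143118e+01] [0.43574526 0.1414987  0.42837977] [-1.79986288e+02 -3.38489597e-02  1.61201364e+01]
```

>>> jog_arm(travel=[[0.015, 0, 0], [0.03, 0, 0], [0.042, 0, 0], [0.052, 0, 0], [0.062, 0, 0], [0.072, 0, 0], [0.082, 0, 0], [0.09, 0, 0], [0.097, 0, 0], [0.1, 0, 0]], dr=[[0, 0, 0], [0, 0, 0], [0, 0, 0], [0, 0, 0], [0, 0, 0], [0, 0, 0], [0, 0, 0], [0, 0, 0], [0, 0, 0], [0, 0, 0]], claw=[0, 0, 0, 0, 0, 0, 0, 0, 0, 0])

```text
time_s: 18.5
tcp_pos: [0.4388, 0.1294, -0.0239]
eef_rot: [180.0, -0.0, 16.1]
contact_force: [0.2, -0.1, -0.2]
gripper_width: 0.0001
gripper_force: 0.2
```

```bash
python3 - <<'E'
from h import *
s=r.get_state();print(s["tcp_pos"],w2r(s["tcp_pos"]),s["contact_force"])
for cam in("scene","top"):
    c=r.capture(cam);P=cloud(c);w=w2r(P)
    m=(abs(P[...,2]-.056)<.006)&(w[...,0]>-.09)&(w[...,0]<-.0)&(w[...,1]>-.02)&(w[...,1]<.085)
    q=(w[m]*1000).astype(np.float32)
    if len(q)>20: print(cam,len(q),cv2.minAreaRect(q),np.percentile(q,[2,98],axis=0))
    h=P[...,2];m=(h>.03)&(h<.047)&(w[...,0]>-.033)&(w[...,0]<.01)
    for y in(.0,.063):
        k=m&(abs(w[...,1]-y)<.006);print('div',y,k.sum(),np.median(w[...,1][k]).round(4))
c=r.capture("scene");cv2.imwrite('pics/t4.png',cv2.resize(c["pixels"][220:340,240:400,::-1],(800,600),interpolation=cv2.INTER_CUBIC))
E
```

```text
[ 0.43882167  0.1294354  -0.02394952] [-0.09448961  0.03344847] [ 0.15440726 -0.06824594 -0.18250558]
scene 36 ((-58.65790557861328, 4.082902908325195), (24.673986434936523, 5.3398118019104), 0.10736304521560669) [[-70.70394363   1.41159204]
 [-47.64592705   6.56746125]]
div 0.0 43 -0.0033
div 0.063 0 nan
div 0.0 17 0.0001
div 0.063 24 0.0632
  return _methods._mean(a, axis=axis, dtype=dtype,
  ret = ret.dtype.type(ret / rcount)
```

View pics/t4.png

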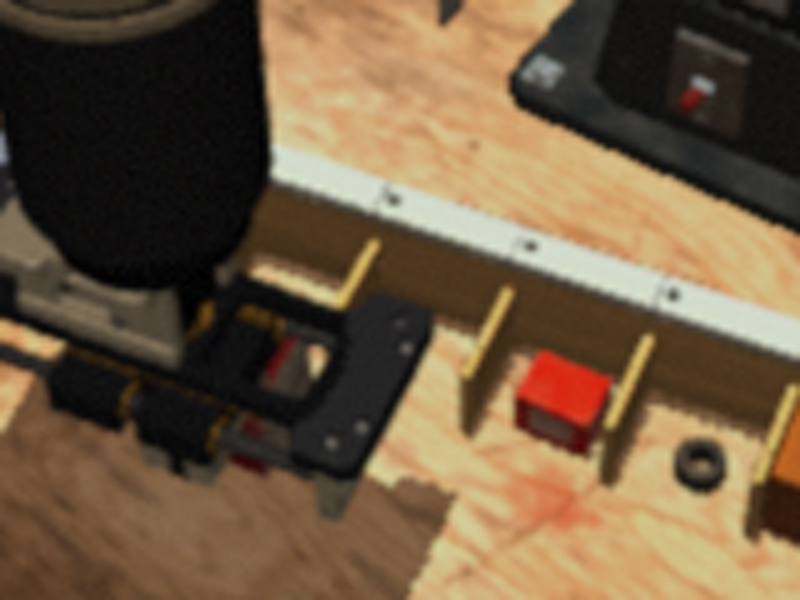

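>>> jog_arm(travel=[[0.01, 0, 0], [0.022, 0, 0], [0.034, 0, 0], [0.046, 0, 0], [0.058, 0, 0], [0.07, 0, 0], [0.08, 0, 0], [0.088, 0, 0], [0.094, 0, 0], [0.098, 0, 0]], dr=[[0, 0, 0], [0, 0, 0], [0, 0, 0], [0, 0, 0], [0, 0, 0], [0, 0, 0], [0, 0, 0], [0, 0, 0], [0, 0, 0], [0, 0, 0]], claw=[0, 0, 0, 0, 0, 0, 0, 0, 0, 0])

```text
time_s: 19.9
tcp_pos: [0.4858, 0.143, -0.024]
eef_rot: [180.0, 0.0, 16.1]
contact_force: [-0.3, 0.4, 0.4]
gripper_width: 0.0001
gripper_force: 0.2
```

>>> jog_arm(travel=[[0.002, 0, 0], [0.004, 0, 0], [0.006, 0, 0], [0.008, 0, 0], [0.01, 0, 0], [0.011, 0, 0], [0.012, 0, 0], [0.013, 0, 0], [0.014, 0, 0], [0.014, 0, 0]], dr=[[0, 0, 0], [0, 0, 0], [0, 0, 0], [0, 0, 0], [0, 0, 0], [0, 0, 0], [0, 0, 0], [0, 0, 0], [0, 0, 0], [0, 0, 0]], claw=[0, 0, 0, 0, 0, 0, 0, 0, 0, 0])

```text
time_s: 21.15
tcp_pos: [0.4925, 0.1449, -0.0239]
eef_rot: [-180.0, -0.0, 16.1]
contact_force: [0.8, 0.9, -0.7]
gripper_width: 0.0006
gripper_force: 0.1
```

>>> jog_arm(travel=[[0.002, 0, 0], [0.004, 0, 0], [0.006, 0, 0], [0.007, 0, 0], [0.008, 0, 0], [0.009, 0, 0], [0.01, 0, 0], [0.01, 0, 0], [0.01, 0, 0], [0.01, 0, 0]], dr=[[0, 0, 0], [0, 0, 0], [0, 0, 0], [0, 0, 0], [0, 0, 0], [0, 0, 0], [0, 0, 0], [0, 0, 0], [0, 0, 0], [0, 0, 0]], claw=[0, 0, 0, 0, 0, 0, 0, 0, 0, 0])

```text
time_s: 22.4
tcp_pos: [0.4961, 0.1457, -0.0241]
eef_rot: [180.0, 0.1, 16.1]
contact_force: [-5.6, -0.2, 4.2]
gripper_width: 0.0004
gripper_force: 2.7
```

>>> jog_arm(travel=[[0.001, 0, 0], [0.002, 0, 0], [0.003, 0, 0], [0.003, 0, 0], [0.004, 0, 0], [0.004, 0, 0], [0.004, 0, 0], [0.004, 0, 0], [0.004, 0, 0], [0.004, 0, 0]], dr=[[0, 0, 0], [0, 0, 0], [0, 0, 0], [0, 0, 0], [0, 0, 0], [0, 0, 0], [0, 0, 0], [0, 0, 0], [0, 0, 0], [0, 0, 0]], claw=[0, 0, 0, 0, 0, 0, 0, 0, 0, 0])

```text
time_s: 23.65
tcp_pos: [0.496, 0.1455, -0.0244]
eef_rot: [180.0, 0.3, 16.1]
contact_force: [-13.3, 0.8, 8.7]
gripper_width: 0.0002
gripper_force: 6.3
```

>>> jog_arm(travel=[[-0.004, 0, 0], [-0.02, 0, 0], [-0.06, 0, 0], [-0.08, 0, -0.05], [-0.08, 0, -0.12], [-0.08, 0, -0.2], [-0.08, 0.1, -0.25], [-0.08, 0.2, -0.25], [-0.08, 0.3, -0.25], [-0.08, 0.4, -0.25]], dr=[[0, 0, 0], [0, 0, 0], [0, 0, 0], [0, 0, 0], [0, 0, 0], [0, 0, 0], [0, 0, 0], [0, 0, 0], [0, 0, 0], [0, 0, 0]], claw=[0, 0, 0, 0, 0, 0, 0, 0, 0, 0])

```text
time_s: 24.9
tcp_pos: [0.517, -0.0578, 0.1016]
eef_rot: [180.0, -0.1, 16.1]
contact_force: [1.2, 0.3, 0.7]
gripper_width: 0.0007
gripper_force: 0.0
```

```bash
python3 - <<'E'
from h import *
s=r.get_state();print(s["time_s"],w2r(s["tcp_pos"]),s["contact_force"])
for cam in("scene","top"):
    c=r.capture(cam);P=cloud(c);w=w2r(P)
    m=(abs(P[...,2]-.056)<.0055)&(w[...,0]>-.045)&(w[...,0]<.013)&(w[...,1]>-.01)&(w[...,1]<.073)
    q=(w[m]*1000).astype(np.float32)
    if len(q)>20: print(cam,len(q),cv2.minAreaRect(q),np.percentile(q,[1,99],axis=0))
    if cam=="top": t=cv2.resize(c["pixels"][235:295,300:360,::-1],(400,400),interpolation=cv2.INTER_CUBIC)
    else: a=cv2.resize(c["pixels"][235:325,255:345,::-1],(400,400),interpolation=cv2.INTER_CUBIC)
cv2.imwrite('pics/t5.png',np.hstack([t,a]))
E
```

```text
24.9 [-0.07144716 -0.16812512] [1.24062094 0.30413517 0.67488832]
scene 376 ((-6.069761276245117, 27.17667007446289), (38.03831100463867, 52.97367858886719), 0.09398265182971954) [[-24.54420567   1.45509845]
 [ 12.63410449  53.12029552]]
```

View pics/t5.png

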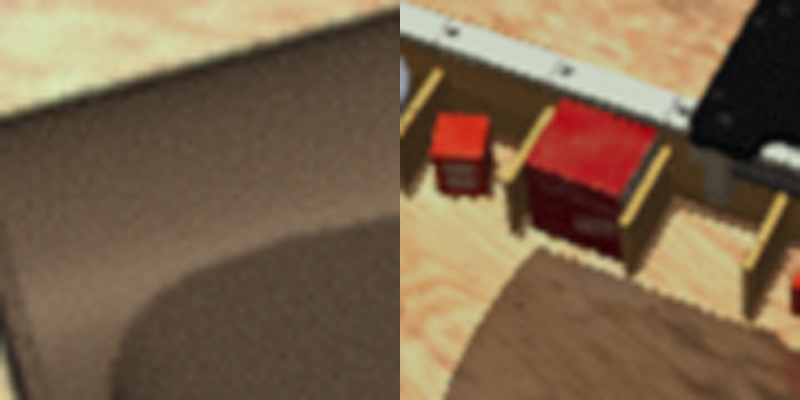

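>>> jog_arm(travel=[[-0.02, 0, -0.04], [-0.04, 0.02, -0.08], [-0.06, 0.04, -0.12], [-0.08, 0.05, -0.16], [-0.1, 0.05, -0.2], [-0.1, 0.05, -0.2], [-0.1, 0.05, -0.2], [-0.1, 0.05, -0.2], [-0.1, 0.05, -0.2], [-0.1, 0.05, -0.2]], dr=[[0, 0, 0], [0, 0, 0], [0, 0, 0], [0, 0, 0], [0, 0, 0], [0, 0, 0], [0, 0, 0], [0, 0, 0], [0, 0, 0], [0, 0, 0]], claw=[0, 0, 0, 0, 0, 0, 0, 0, 0, 0])

```text
time_s: 26.25
tcp_pos: [0.475, -0.0943, 0.2007]
eef_rot: [-180.0, 0.0, 16.1]
contact_force: [-0.8, 0.2, 0.2]
gripper_width: 0.0005
gripper_force: 0.0
```

```bash
python3 -c "
from h import *
print(r.get_state()['contact_force']);print(r.close_job())"
```

```text
[-0.75474202  0.22771779  0.1831748 ]
the job is handed in; nothing more can be done
None
```

I counted gaps a, b and c along the rail from the knob end, pushed the carton into gap c against the backboard and square, moved the hand away and handed in at about 26 s (no verdict returned); the carton actually stood with its 53 mm side across the gap, not its 46 mm side, and I left it that way, so its middle is about 3.5 mm deeper than the stated bay_c point and its front about 7 mm inside the divider noses.

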